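# Isolate and vent the bench air manifold

### The arm

A 6-joint arm with a two-finger parallel gripper is mounted at the origin on a cart in front of the work surface, level with it; the furniture and walls round the work are solid. World frame = base frame: x ahead of the robot, y to its left, z up, the work surface at z = 0. Lengths are in m, angles in degrees, forces in N, time in s.
With the tool pointing down it reaches from about 0.4 to 0.825 m from the base axis. Payload 7 kg.
Tool frame: the origin (TCP) lies at the very end of the fingers, on their centre line; the grasp point (between the pads) lies 19 mm behind it (ctrl.tcp_to_grasp is the distance from the TCP to the grasp point, in m); z points along the fingers, y is the direction in which the jaws open and shut (so a half turn about z gives the same grasp; the last joint's range is limited). The gripper opens to 88 mm and grips with 3 to 60 N. Pads are 19 mm wide; open, the fingers measure 130 mm over their backs; the gripper's body (78 mm by 193 mm) begins 47 mm behind the grasp point.
Start: joints at [89.215, 20.546, 0.682, 0, -70.136, -16.507], TCP at [0.201, 0.644, 0.227] pointing down, gripper open.
Joint ranges: [-176.03, 176.03], [-82.01, 121.73], [-58.28, 71.71], [-173.87, 95.51], [-174.79, -0.11], [-173.66, 173.66]. Speed limits (degrees/s): [136.94, 136.94, 172.46, 180, 180, 180].

### API

Orientations are given as [roll, pitch, yaw] about the fixed x, y, z axes, in that order (R = Rz(yaw) Ry(pitch) Rx(roll)).
In Python, from plant import ctrl gives the robot as it stands.
- The arm moves only by the tool jog_arm, never from a script. Its argument "commands" is a list of rows, each an object of numbers: "x", "y", "z": the shift along the tool's x, y, z in cm; "roll": the turn about the tool's z in rad. In form: [{"x": .., "y": .., "z": .., "roll": ..}, ...]. A call has 1 to 12 rows; each row shifts and turns the commanded pose from where the row before left it, along the tool's axes as they then stand; what a row does not reach is not made up. A row lasts 1/10 s, in which the tool goes at most 50 mm and 8.59 degrees, less where a joint would pass 70% of its speed; a pose out of reach is approached as far as the arm can. A call is refused whole if a number of a shift passes 5 or a number of a turn 0.15, either way. A call with a gripper value outside its range is refused whole. "gripper" is the finger opening in cm, from 0 to 8.76, set as the call begins (left out, the last holds). The fingers move at their own pace and stop on an object; the grip force is fixed at half the most. Time passes only in rows, so rows that do not move let the fingers close. It gives the time, the measured TCP pose, the force and the opening at its end, in the units of the state.
- ctrl.get_obs(): the state, without advancing time (a new reading comes with each control period).
- ctrl.snapshot(name): name is "side" or "top" or "wrist"; returns a dict with "image" (400x640x3 uint8, red, green, blue), "mtx" (3x3 intrinsics, pixels), "position" and "orientation" of the camera in the world; the wrist camera has in their place "hand_eye" (4x4, takes a point from camera to tool coordinates, whose origin is the TCP and whose axes are the flange's). Camera axes: x right, y up, looking along -z (the intrinsics and any distortion apply to the point x, -y, -z); pixel columns grow to the right and rows downward; lengths in m; the calibration is good to about 2 mm. A picture is of the moment at which its call begins: read the wrist's pose just before it. There is no depth.
- ctrl.close_job(): hands the job in, once; it reports no verdict.
Trained networks look in the newest picture that a camera, given by its name, has taken for a name from the list of things; names that differ only in an ending like _2 or _b are one class to them, and where a whole thing is asked for, a point or a joint stands for the part that bears it (a point fixed in the world has none). Each returns a list of dicts, best first, with "confidence" (0 to 1); they miss things now and then, are a little off and sometimes report something else, mostly with a low value. They report only what shows in the picture. A call takes as long as a camera call.
- ctrl.search_frame(camera, query): "position" ([column, row] as shares, 0 to 1, of the picture: columns of its width, rows of its height, amid what is visible of it).
- ctrl.regions_of(camera, query): "mask" (400x640 bool, what is visible of it) and "position" ([column, row] as shares, 0 to 1, of the picture: columns of its width, rows of its height, amid what is visible of it).
The state is a dict: "clock": time; "joint_pos": joint angles; "qvel": joint speeds; "tau": joint torques, N m; "tool_pos": TCP position; "orientation": TCP orientation; "force": force on the tool from outside, world axes, zero at the start; "moment": the same for the moment, N m; "opening": finger opening in m.
Only numpy, scipy, OpenCV 4.12 (cv2) and the standard library are available. Lean on these libraries where they do the work, as an engineer would, in place of code of your own. Each camera call takes 0.05 s, during which the arm holds its last target.

### The job

Shut off the bench air at the manifold by pressing its valves from above, lightly and in this order: push the blue cap fully in, then the yellow cap fully in, and last press the green test button fully down and let it spring back up. Only push, never pull a cap up; leave the red cap as it is and do not disturb the loose parts lying round the manifold.

Things in the scene. Friction and masses are not known exactly. Their poses are not given: they have to be found in the camera images.
- manifold: aluminium air manifold bar bolted to the bench, 60 x 300 mm, upper face 38 mm above the bench, with a round pressure gauge (48 mm, top 49 mm above the bench) at its +y end, brass ports on its +x face; origin under its middle at bench level, x across the bar, y along it, z up. Four push valves stand in a row on its upper face, 62 mm apart (at y = -120, -58, 4 and 66 mm, x = 0); which colour stands at which place changes
- blue_valve: fixed steel collar (34 mm across, 8 mm high) of the blue valve, the supply shut-off, a push-in plunger that stays where it is pushed (about 3 N of friction all the way, stiff end stop at 11 mm). Its blue plastic cap is a disc 26 mm across and 10 mm high with a slightly domed top. Origin at the collar's foot, on its axis, on the manifold's upper face; z up. With the joint at 0 the cap's top is 30 mm above this origin, fully in 19 mm
- blue_plunger (a joint): how far the blue cap is pushed down, m: 0 fully out, 0.011 fully in; below 0 it is being pulled up (blue and yellow start 0 to 2 mm in)
- yellow_valve: fixed steel collar (34 mm across, 8 mm high) of the yellow valve, the vent valve, a push-in plunger that stays where it is pushed (about 3 N of friction all the way, stiff end stop at 11 mm). Its yellow plastic cap is a disc 26 mm across and 10 mm high with a slightly domed top. Origin at the collar's foot, on its axis, on the manifold's upper face; z up. With the joint at 0 the cap's top is 30 mm above this origin, fully in 19 mm
- yellow_plunger (a joint): how far the yellow cap is pushed down, m: 0 fully out, 0.011 fully in; below 0 it is being pulled up (blue and yellow start 0 to 2 mm in)
- green_valve: fixed steel collar (34 mm across, 8 mm high) of the green valve, the test button, sprung: 1.2 N to start, about 6 N at its stiff end stop at 11 mm; it comes back up by itself when let go. Its green plastic cap is a disc 26 mm across and 10 mm high with a slightly domed top. Origin at the collar's foot, on its axis, on the manifold's upper face; z up. With the joint at 0 the cap's top is 30 mm above this origin, fully in 19 mm
- green_plunger (a joint): how far the green cap is pushed down, m: 0 fully out, 0.011 fully in
- red_valve: fixed steel collar (34 mm across, 8 mm high) of the red valve, the lock-out plunger, to be left as it is; otherwise like the blue one. Its red plastic cap is a disc 26 mm across and 10 mm high with a slightly domed top. Origin at the collar's foot, on its axis, on the manifold's upper face; z up. With the joint at 0 the cap's top is 30 mm above this origin, fully in 19 mm
- red_plunger (a joint): how far the red cap is pushed down, m: 0 fully out, 0.011 fully in; below 0 it is being pulled up
- brass_elbow: loose brass pipe elbow, 62 x 47 x 26 mm, bystander on the bench; origin under its middle
- hex_bolt: loose hexagon bolt with nut, lying, 68 mm long, bystander; origin under its middle
- screw_jar: loose clear-white screw jar with a red lid, 63 mm across, 87 mm high, bystander; origin under its middle
- tape: loose roll of black electrical tape lying flat, 57 mm across, 19 mm high, bystander; origin under its middle

How it is judged:
By the outcome, as a careful person would: the job done as asked, in the order asked, and still so for the second after the job is handed in, with the robot touching nothing.
It also fails if it takes over 38 s, if anything falls off the work surface, if the arm or the gripper's body presses on something with over 40 N, if the wrist force passes 120 N, or if a joint passes its speed limit or range.

## Working session

There is one attempt and no reset: what is moved stays moved. The work goes in short steps, Python scripts to look and compute and a tool call to move; the robot and the scene stay as the last step left them, time stands still between calls to the robot, and variables do not carry over. Pictures are saved under pics/ and viewed, and the job is handed in when it is done.

Besides the shell and the picture viewer there is one more tool, called after ">>>" as name([rows], argument=value, ...), one row to a line, values as JSON. jog_arm: Moves the arm, as the interface text tells. Its arguments: {"type":"object","properties":{"commands":{"type":"array"},"gripper":{"type":"number"}},"required":["commands"]}

```bash
ls; mkdir -p pics
cat > h.py <<'E'
import numpy as np, cv2
from plant import ctrl
from scipy.spatial.transform import Rotation as R
def snap(n,f):
    o=ctrl.get_obs(); s=ctrl.snapshot(n)
    cv2.imwrite('pics/'+f+'.png',s['image'][:,:,::-1])
    K=np.array(s['mtx'])
    if 'hand_eye' in s:
        T=np.eye(4);T[:3,:3]=R.from_euler('xyz',o['orientation'],degrees=True).as_matrix();T[:3,3]=o['tool_pos']
        C=T@np.array(s['hand_eye'])
    else:
        C=np.eye(4);q=np.array(s['orientation']);C[:3,3]=s['position']
        C[:3,:3]=q if q.shape==(3,3) else R.from_euler('xyz',q,degrees=True).as_matrix()
    return s,K,C
def ray(K,C,p):
    u=p[0]*640 if p[0]<=1 else p[0]; v=p[1]*400 if p[1]<=1 else p[1]
    d=np.linalg.inv(K)@[u,v,1]; d=C[:3,:3]@[d[0],-d[1],-d[2]]
    return C[:3,3],d/np.linalg.norm(d)
def tri(rays):
    A=0;b=0
    for c,d in rays:
        P=np.eye(3)-np.outer(d,d);A=A+P;b=b+P@c
    x=np.linalg.solve(A,b);return x,[float(np.linalg.norm((np.eye(3)-np.outer(d,d))@(x-c))) for c,d in rays]
def proj(K,C,X):
    p=C[:3,:3].T@(np.array(X)-C[:3,3]);q=K@[p[0],-p[1],-p[2]];return q[:2]/q[2]
E
python3 - <<'E'
from h import *
np.set_printoptions(precision=4,suppress=True)
print(ctrl.get_obs())
D={}
for c in ['side','top','wrist']:
    s,K,C=snap(c,c+'0'); D[c]=(K,C)
    print(c,{k:v for k,v in s.items() if k!='image'})
for n in ['blue_plunger','yellow_plunger','green_plunger','red_plunger','manifold','blue_valve','yellow_valve','green_valve','red_valve','screw_jar','tape','hex_bolt','brass_elbow']:
    for c in D:
        r=ctrl.search_frame(c,n)
        print(n,c,[(round(x['position'][0]*640),round(x['position'][1]*400),round(x['confidence'],2)) for x in r[:3]])
E
```

```text
pics
{'clock': 0.0, 'joint_pos': array([ 89.2145,  20.5937,   0.6349,  -0.019 , -70.1342, -16.5083]), 'qvel': array([ 0.0481, -0.0752, -0.0207,  0.0355,  0.0317, -0.0304]), 'tau': array([  0.0001, -58.2723,  29.3043,   6.9967,   0.0068,  -0.0002]), 'tool_pos': array([0.2005, 0.644 , 0.2256]), 'orientation': array([179.9058,  -0.0093, -17.3002]), 'force': array([ 0.2218,  0.0566, -0.3727]), 'moment': array([-0.0411,  0.0547, -0.0461]), 'opening': 0.08764396174617212}
side {'mtx': array([[481.7302,   0.    , 315.2608],
       [  0.    , 481.7302, 193.1889],
       [  0.    ,   0.    ,   1.    ]]), 'position': array([ 0.2195, -0.5577,  0.5594]), 'orientation': array([ 55.329 ,  -0.6784, -26.1159])}
top {'mtx': array([[398.2982,   0.    , 322.0651],
       [  0.    , 398.2982, 196.424 ],
       [  0.    ,   0.    ,   1.    ]]), 'position': array([0.5017, 0.0626, 0.9162]), 'orientation': array([  1.7592,  -0.5259, -91.3878])}
wrist {'mtx': array([[330.2114,   0.    , 319.9975],
       [  0.    , 330.2114, 205.3315],
       [  0.    ,   0.    ,   1.    ]]), 'hand_eye': array([[ 0.0012,  0.
[... 749 characters left out ...]
e side [(336, 215, 0.85), (337, 214, 0.75)]
yellow_valve top [(376, 139, 0.68), (332, 183, 0.6)]
yellow_valve wrist []
green_valve side [(357, 262, 0.74)]
green_valve top [(391, 198, 0.75), (366, 188, 0.65), (304, 180, 0.4)]
green_valve wrist []
red_valve side [(327, 195, 0.61)]
red_valve top [(308, 179, 0.63)]
red_valve wrist []
screw_jar side [(385, 179, 0.86)]
screw_jar top []
screw_jar wrist []
tape side [(326, 196, 0.68), (412, 244, 0.67)]
tape top [(373, 135, 0.82)]
tape wrist []
hex_bolt side [(347, 233, 0.65), (337, 214, 0.55), (282, 269, 0.52)]
hex_bolt top [(358, 237, 0.49)]
hex_bolt wrist []
brass_elbow side [(268, 236, 0.85)]
brass_elbow top [(308, 181, 0.7)]
brass_elbow wrist []
```

View pics/side0.png

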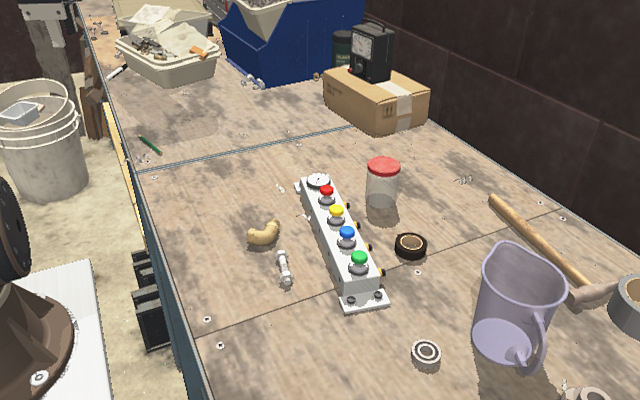

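View pics/top0.png

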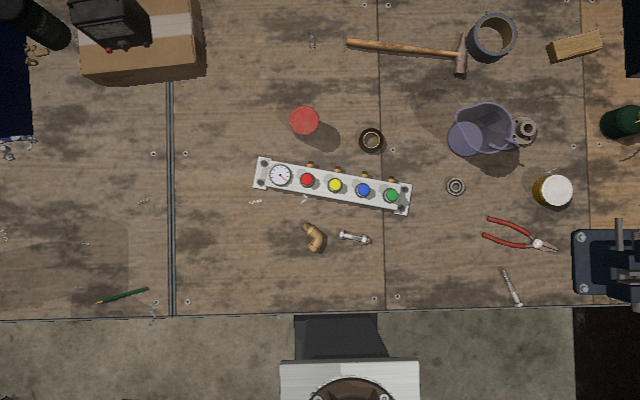

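Run:
```python
import cv2
a=cv2.imread('pics/side0.png')[140:300,240:440];b=cv2.imread('pics/top0.png')[110:270,240:440]
cv2.imwrite('pics/side0z.png',cv2.resize(a,None,fx=4,fy=3.75,interpolation=cv2.INTER_CUBIC)[:600])
cv2.imwrite('pics/top0z.png',cv2.resize(b,None,fx=4,fy=3.75,interpolation=cv2.INTER_CUBIC)[:600])
```

```text
(no output)
```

View pics/side0z.png

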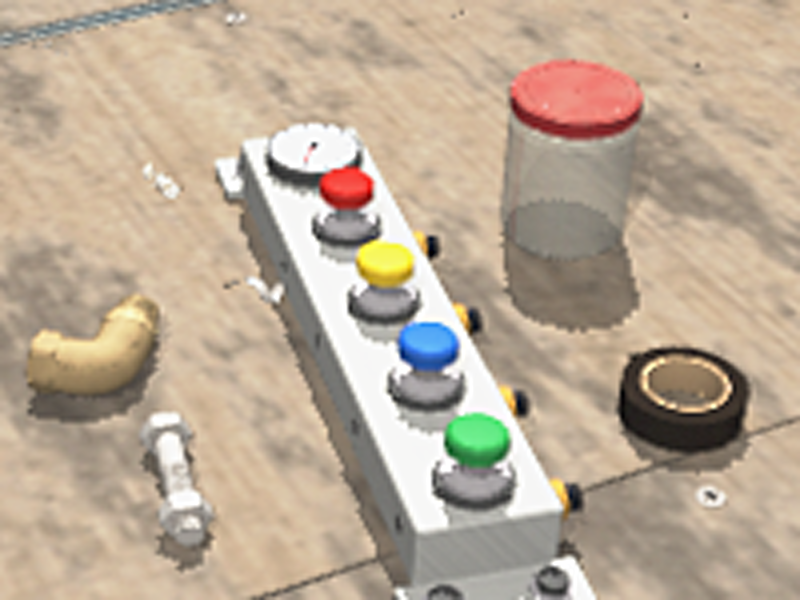

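View pics/top0z.png

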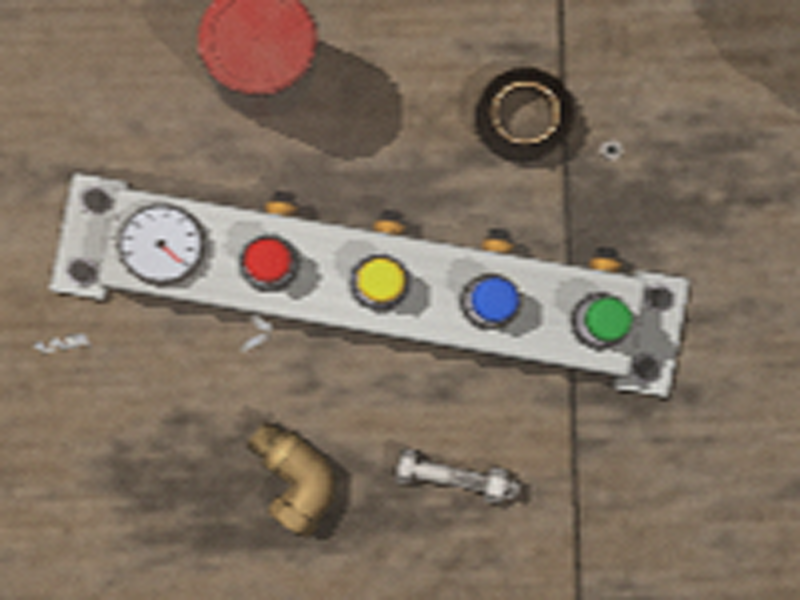

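The side view shows the order from the near end to the gauge: green (360,257), blue (347,232), yellow (336,211), red (327,190). In the top view they are at (391,195), (363,190), (335,185) and (307,179). The `regions_of` and `search_frame` reports agree with this. I'll measure the cap positions next.

Run:
```python
from h import *
np.set_printoptions(precision=4,suppress=True)
print(ctrl.get_obs()['clock'])
S={c:snap(c,c+'1') for c in ['side','top']}
hue={'green':(45,80),'blue':(100,125),'yellow':(22,35),'red':(0,6)}
near={'side':{'green':(360,257),'blue':(347,232),'yellow':(336,211),'red':(327,190)},'top':{'green':(391,195),'blue':(363,190),'yellow':(335,185),'red':(307,179)}}
P={}
for n in hue:
    rs=[]
    for c in S:
        s,K,C=S[c]; h=cv2.cvtColor(s['image'],cv2.COLOR_RGB2HSV)
        m=((h[...,0]>=hue[n][0])&(h[...,0]<=hue[n][1])&(h[...,1]>140)&(h[...,2]>90)).astype(np.uint8)
        k,l,st,ce=cv2.connectedComponentsWithStats(m)
        i=min(range(1,k),key=lambda i:np.hypot(*(ce[i]-near[c][n]))-(st[i][4]>30)*20)
        print(n,c,ce[i],st[i]); rs.append(ray(K,C,ce[i]+0))
    P[n],e=tri(rs); print('  ',P[n],e)
for a,b in [('green','blue'),('blue','yellow'),('yellow','red')]:
    d=P[b]-P[a];print(a,b,np.linalg.norm(d),np.degrees(np.arctan2(-d[0],d[1])))
d=P['red']-P['green'];print(np.degrees(np.arctan2(-d[0],d[1])))
print(ctrl.get_obs()['clock'])
```

```text
2.1
green side [358.9935 256.8323] [352 251  15  13 155]
green top [391.6386 194.6265] [387 190  10  10  83]
   [ 0.5277 -0.0955  0.0609] [0.0004424770575918615, 0.00044247705759168716]
blue side [346.5033 231.7086] [340 226  14  13 151]
blue top [363.2292 189.4271] [358 184  11  12  96]
   [ 0.5401 -0.0345  0.061 ] [0.0006730176135671555, 0.0006730176135670128]
yellow side [335.6466 209.7895] [329 204  14  12 133]
yellow top [334.8687 184.    ] [330 179  11  11  99]
   [0.553  0.0263 0.0606] [0.0010267295904491842, 0.001026729590448994]
red side [326.1261 189.6555] [320 184  13  12 119]
red top [306.3942 178.9038] [301 174  12  11 104]
   [0.5655 0.0872 0.0617] [0.0008712712264810232, 0.0008712712264810557]
green blue 0.06224351737382644 -11.52833929948489
blue yellow 0.062193310764990906 -11.913119496175852
yellow red 0.062152025018177015 -11.582734999835735
-11.674714963052791
2.2
```

Cap spacing measures 62.2 mm, cap centres sit 61–62 mm high and ray misses are at most 1 mm, so the measurements fit the text. I'm moving to above blue with the fingers closed.

>>> jog_arm([
  {"x": 1.5, "y": 1.6},
  {"x": 3, "y": 3.2},
  {"x": 3, "y": 3.2},
  {"x": 3, "y": 3.2},
  {"x": 3, "y": 3.2},
  {"x": 3, "y": 3.2},
  {"x": 3, "y": 3.2},
  {"x": 3, "y": 3.2},
  {"x": 3, "y": 3.2},
  {"x": 3, "y": 3.2},
  {"x": 3, "y": 3.2},
  {"x": 3, "y": 3.2},
], gripper=0)

```text
validation failed for argument at $.co...
```

>>> jog_arm([
  {"x": 1.5, "y": 1.6, "z": 0, "roll": 0},
  {"x": 3, "y": 3.2, "z": 0, "roll": 0},
  {"x": 3, "y": 3.2, "z": 0, "roll": 0},
  {"x": 3, "y": 3.2, "z": 0, "roll": 0},
  {"x": 3, "y": 3.2, "z": 0, "roll": 0},
  {"x": 3, "y": 3.2, "z": 0, "roll": 0},
  {"x": 3, "y": 3.2, "z": 0, "roll": 0},
  {"x": 3, "y": 3.2, "z": 0, "roll": 0},
  {"x": 3, "y": 3.2, "z": 0, "roll": 0},
  {"x": 3, "y": 3.2, "z": 0, "roll": 0},
  {"x": 3, "y": 3.2, "z": 0, "roll": 0},
  {"x": 3, "y": 3.2, "z": 0, "roll": 0},
], gripper=0)

```text
clock: 3.4
tool_pos: [0.4211, 0.189, 0.2271]
orientation: [-179.9, -0.0, -17.3]
force: [1.2, 0.0, -0.7]
opening: 0.0013
```

>>> jog_arm([
  {"x": 3, "y": 3, "z": 1, "roll": 0},
  {"x": 3, "y": 3, "z": 1, "roll": 0},
  {"x": 3, "y": 3, "z": 1, "roll": 0},
  {"x": 3, "y": 3, "z": 1, "roll": 0},
  {"x": 3, "y": 2.8, "z": 2, "roll": 0},
  {"x": 2, "y": 2, "z": 2, "roll": 0},
  {"x": 1, "y": 1, "z": 2, "roll": 0},
  {"x": 0, "y": 0, "z": 1.5, "roll": 0},
  {"x": 0, "y": 0, "z": 0.5, "roll": 0},
  {"x": 0, "y": 0, "z": 0, "roll": 0},
])

```text
clock: 4.4
tool_pos: [0.5393, -0.033, 0.1061]
orientation: [180.0, 0.1, -17.3]
force: [-0.4, 0.7, 0.1]
opening: 0.0004
```

Run:
```python
from h import *
np.set_printoptions(precision=4,suppress=True)
o=ctrl.get_obs();print(o['clock'],o['tool_pos'],o['orientation'],o['force'],o['joint_pos'])
for c in ['side','top','wrist']:
    s,K,C=snap(c,c+'2')
    print(c,[proj(K,C,p) for p in [(0.5401,-.0345,.061),o['tool_pos']]])
    im=s['image'][:,:,::-1]
    if c=='side': cv2.imwrite('pics/side2z.png',cv2.resize(im[100:300,220:460],None,fx=3,fy=3,interpolation=cv2.INTER_CUBIC))
```

```text
4.4 [ 0.5393 -0.033   0.1061] [179.9542   0.0608 -17.2896] [-0.4126  0.6988  0.0526] [ 17.2954  14.4211 -25.4635   0.0042 -50.1914  55.4123]
side [array([346.8916, 231.7067]), array([347.3667, 209.1199])]
top [array([363.0846, 189.7266]), array([364.8393, 189.1029])]
wrist [array([323.975 , 228.3752]), array([322.673 , 258.9217])]
```

View pics/side2z.png

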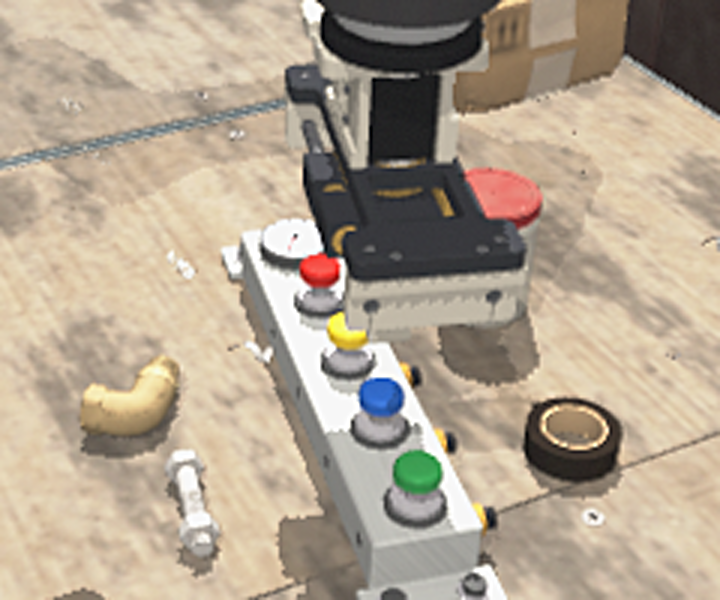

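View pics/wrist2.png

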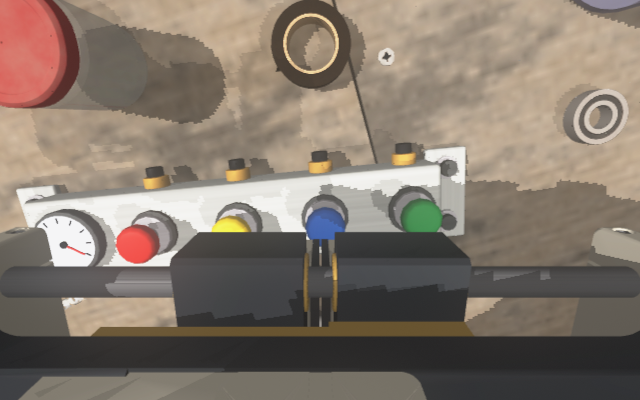

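The wrist view shows blue at (325,222), directly below the finger gap at column 320. The side view shows the gripper body hiding the fingertips. I'll turn the tool so the jaws lie across the bar. The narrow side then faces the neighbouring caps, and the side camera can see the tips.

>>> jog_arm([
  {"x": 0, "y": 0, "z": 0, "roll": 0.147},
  {"x": 0, "y": 0, "z": 0, "roll": 0.147},
  {"x": 0, "y": 0, "z": 0, "roll": 0.147},
  {"x": 0, "y": 0, "z": 0, "roll": 0.147},
  {"x": 0, "y": 0, "z": 0, "roll": 0.147},
  {"x": 0, "y": 0, "z": 0, "roll": 0.147},
  {"x": 0, "y": 0, "z": 0, "roll": 0.147},
  {"x": 0, "y": 0, "z": 0, "roll": 0.147},
  {"x": 0, "y": 0, "z": 0, "roll": 0.147},
  {"x": 0, "y": 0, "z": 0, "roll": 0.147},
  {"x": 0, "y": 0, "z": 0, "roll": 0},
])

```text
clock: 5.65
tool_pos: [0.5401, -0.0324, 0.1076]
orientation: [-179.9, 0.0, -101.6]
force: [-0.6, -0.1, -0.0]
opening: 0.0004
```

```bash
cat > look.py <<'E'
from h import *
import sys
np.set_printoptions(precision=4,suppress=True)
o=ctrl.get_obs();print(o['clock'],o['tool_pos'],o['orientation'],o['force'])
P={'blue':(0.5401,-.0345,.061),'yellow':(.553,.0263,.0606),'green':(.5277,-.0955,.0609)}
yaw=np.radians(o['orientation'][2]);X=np.array([np.cos(yaw),np.sin(yaw)]);Y=np.array([np.sin(yaw),-np.cos(yaw)])
for n in P:
    d=np.array(P[n])[:2]-o['tool_pos'][:2];print(n,'tool dx,dy cm',d@X*100,d@Y*100)
k=sys.argv[1]
for c in sys.argv[2:]:
    s,K,C=snap(c,c+k)
    print(c,'tcp',proj(K,C,o['tool_pos']),{n:proj(K,C,P[n]).round(1) for n in P})
    im=s['image'][:,:,::-1]
    if c=='side': cv2.imwrite('pics/side%sz.png'%k,cv2.resize(im[130:290,270:440],None,fx=4,fy=3.75,interpolation=cv2.INTER_CUBIC))
E
python3 look.py 3 side wrist
```

```text
5.65 [ 0.5401 -0.0324  0.1076] [-179.9041    0.046  -101.5966] [-0.6459 -0.124  -0.0471]
blue tool dx,dy cm 0.20922752813042358 -0.04246623892800494
yellow tool dx,dy cm -6.00597803000791 -0.08393755535742496
green tool dx,dy cm 6.433973875995219 -0.05399467090737294
side tcp [347.686  208.0023] {'blue': array([346.9, 231.7]), 'yellow': array([336.3, 209.8]), 'green': array([359.3, 256.8])}
wrist tcp [322.2122 255.8923] {'blue': array([321.2, 223.6]), 'yellow': array([320., 308.]), 'green': array([321.8, 124.9])}
```

View pics/side3z.png

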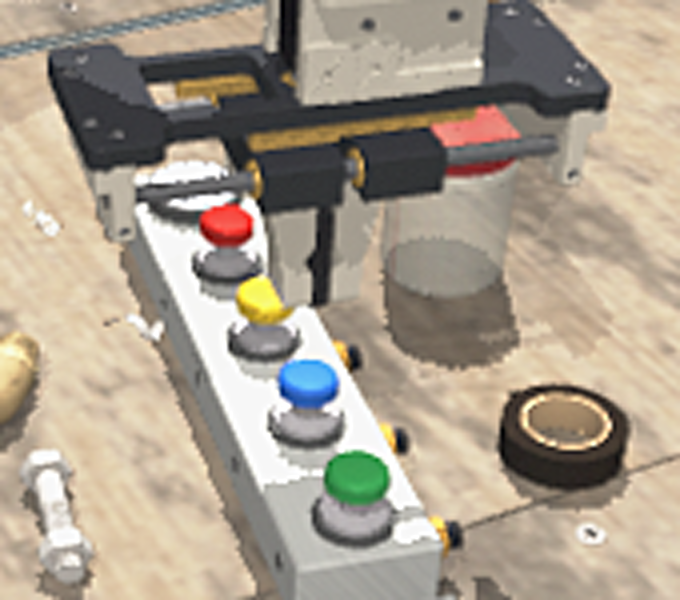

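View pics/wrist3.png

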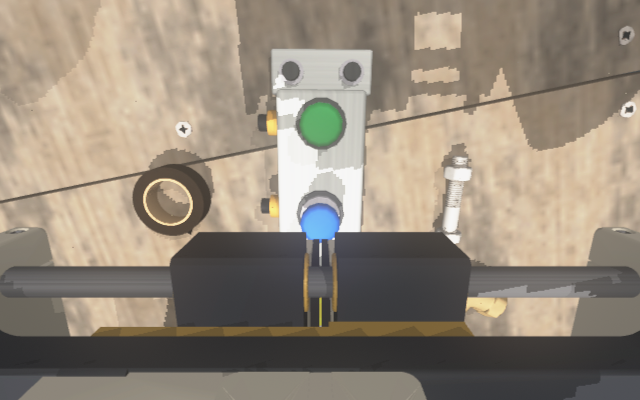

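The tip shows at about (349,210), against (348,208) predicted. The wrist view puts blue at (321,222) and green at (321,124), both matching the projections. Now I lower over blue.

>>> jog_arm([
  {"x": 0.2, "y": 0, "z": 1, "roll": 0},
  {"x": 0, "y": 0, "z": 1.2, "roll": 0},
  {"x": 0, "y": 0, "z": 0.8, "roll": 0},
  {"x": 0, "y": 0, "z": 0.4, "roll": 0},
  {"x": 0, "y": 0, "z": 0.2, "roll": 0},
  {"x": 0, "y": 0, "z": 0.2, "roll": 0},
  {"x": 0, "y": 0, "z": 0.2, "roll": 0},
  {"x": 0, "y": 0, "z": 0.2, "roll": 0},
])

```text
clock: 6.55
tool_pos: [0.5394, -0.0349, 0.0648]
orientation: [-180.0, 0.0, -101.5]
force: [-0.9, 0.4, 3.2]
opening: 0.0004
```

The force is 3.2 N, which is the plunger friction, so the tip is on the cap. I keep pushing gently.

>>> jog_arm([
  {"x": 0, "y": 0, "z": 0.15, "roll": 0},
  {"x": 0, "y": 0, "z": 0.15, "roll": 0},
  {"x": 0, "y": 0, "z": 0.15, "roll": 0},
  {"x": 0, "y": 0, "z": 0.1, "roll": 0},
  {"x": 0, "y": 0, "z": 0.05, "roll": 0},
])

```text
clock: 7.05
tool_pos: [0.5393, -0.0349, 0.0585]
orientation: [-180.0, 0.0, -101.5]
force: [-1.2, -0.2, 3.2]
opening: 0.0004
```

>>> jog_arm([
  {"x": 0, "y": 0, "z": 0.05, "roll": 0},
  {"x": 0, "y": 0, "z": 0.05, "roll": 0},
  {"x": 0, "y": 0, "z": 0.02, "roll": 0},
])

```text
clock: 7.35
tool_pos: [0.5393, -0.0349, 0.0574]
orientation: [-180.0, 0.0, -101.5]
force: [-0.4, -0.4, 2.7]
opening: 0.0006
```

>>> jog_arm([
  {"x": 0, "y": 0, "z": 0.05, "roll": 0},
  {"x": 0, "y": 0, "z": 0.03, "roll": 0},
])

```text
clock: 7.55
tool_pos: [0.5394, -0.0349, 0.0572]
orientation: [-180.0, -0.0, -101.5]
force: [-2.7, -0.2, 12.3]
opening: 0.0001
```

The force jumped to 12 N at z = 57.2 mm against an expected 57 mm, so blue is on its end stop. I lift and move over yellow.

>>> jog_arm([
  {"x": 0, "y": 0, "z": -0.3, "roll": 0},
  {"x": 0, "y": 0, "z": -1, "roll": 0},
  {"x": 0, "y": 0, "z": -2, "roll": 0},
  {"x": -1.2, "y": 0, "z": -0.7, "roll": 0},
  {"x": -2.5, "y": 0, "z": 0, "roll": 0},
  {"x": -2, "y": 0, "z": 0, "roll": 0},
  {"x": -0.5, "y": 0, "z": 0, "roll": 0},
  {"x": 0, "y": 0, "z": 0, "roll": 0},
])

```text
clock: 8.35
tool_pos: [0.5517, 0.0269, 0.0965]
orientation: [180.0, 0.0, -101.4]
force: [-0.6, 0.5, -1.0]
opening: 0.0003
```

```bash
python3 look.py 4 side wrist
```

```text
8.35 [0.5517 0.0269 0.0965] [ 179.9938    0.0037 -101.435 ] [-0.5904  0.4553 -1.0144]
blue tool dx,dy cm 6.245536506524114 -0.08415245715373616
yellow tool dx,dy cm 0.030472622104154874 -0.1431517162906322
green tool dx,dy cm 12.470290612490874 -0.0781258287460509
side tcp [336.1773 192.7563] {'blue': array([346.9, 231.7]), 'yellow': array([336.3, 209.8]), 'green': array([359.3, 256.8])}
wrist tcp [321.9616 256.9475] {'blue': array([320.3, 130. ]), 'yellow': array([319.3, 232.7]), 'green': array([320.5,   7.5])}
```

View pics/side4z.png

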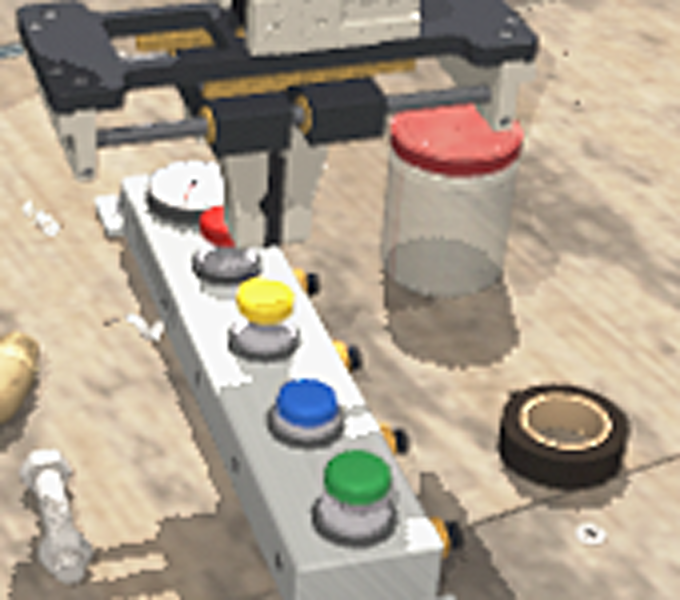

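View pics/wrist4.png

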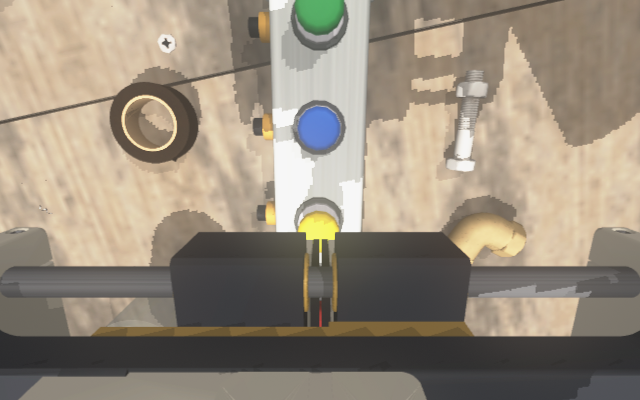

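Blue now sits visibly low, with its cap near its collar at side-zoom (305,405). The tip is above yellow, with red untouched behind it. Next is the yellow press.

>>> jog_arm([
  {"x": 0, "y": -0.1, "z": 1, "roll": 0},
  {"x": 0, "y": 0, "z": 1, "roll": 0},
  {"x": 0, "y": 0, "z": 0.5, "roll": 0},
  {"x": 0, "y": 0, "z": 0.2, "roll": 0},
  {"x": 0, "y": 0, "z": 0.2, "roll": 0},
  {"x": 0, "y": 0, "z": 0.2, "roll": 0},
  {"x": 0, "y": 0, "z": 0.15, "roll": 0},
  {"x": 0, "y": 0, "z": 0.15, "roll": 0},
])

```text
clock: 9.25
tool_pos: [0.5525, 0.0255, 0.0627]
orientation: [-180.0, -0.0, -101.5]
force: [-1.2, -0.8, 2.7]
opening: 0.0002
```

>>> jog_arm([
  {"x": 0, "y": 0, "z": 0.15, "roll": 0},
  {"x": 0, "y": 0, "z": 0.15, "roll": 0},
  {"x": 0, "y": 0, "z": 0.1, "roll": 0},
  {"x": 0, "y": 0, "z": 0.05, "roll": 0},
  {"x": 0, "y": 0, "z": 0.05, "roll": 0},
])

```text
clock: 9.75
tool_pos: [0.5526, 0.0257, 0.0576]
orientation: [-180.0, -0.0, -101.5]
force: [-1.7, -2.4, 2.4]
opening: 0.0004
```

>>> jog_arm([
  {"x": 0, "y": 0, "z": 0.05, "roll": 0},
  {"x": 0, "y": 0, "z": 0.03, "roll": 0},
])

```text
clock: 9.95
tool_pos: [0.5527, 0.0257, 0.0573]
orientation: [-180.0, -0.0, -101.5]
force: [-3.9, -2.5, 10.2]
opening: 0.0002
```

Yellow is at its end stop: 10 N at z = 57.3 mm. I lift and cross to green.

>>> jog_arm([
  {"x": 0, "y": 0, "z": -0.3, "roll": 0},
  {"x": 0, "y": 0, "z": -1, "roll": 0},
  {"x": 0, "y": 0, "z": -2, "roll": 0},
  {"x": 1, "y": 0, "z": -0.7, "roll": 0},
  {"x": 3, "y": 0, "z": 0, "roll": 0},
  {"x": 3, "y": 0, "z": 0, "roll": 0},
  {"x": 3, "y": 0, "z": 0, "roll": 0},
  {"x": 1.7, "y": 0, "z": 0, "roll": 0},
  {"x": 0.7, "y": 0, "z": 0, "roll": 0},
  {"x": 0, "y": 0, "z": 0, "roll": 0},
])

```text
clock: 10.95
tool_pos: [0.5276, -0.0967, 0.0969]
orientation: [-180.0, 0.0, -101.6]
force: [-0.1, -0.2, 0.6]
opening: 0.0003
```

```bash
python3 look.py 5 side wrist
```

```text
10.95 [ 0.5276 -0.0967  0.0969] [-179.9815    0.0124 -101.611 ] [-0.0822 -0.1731  0.6483]
blue tool dx,dy cm -6.348806648778228 0.029214156189927693
yellow tool dx,dy cm -12.564022463233634 -0.010690476917540697
green tool dx,dy cm -0.12406340467515341 0.01611663760231725
side tcp [361.2012 239.2782] {'blue': array([346.9, 231.7]), 'yellow': array([336.3, 209.8]), 'green': array([359.3, 256.8])}
wrist tcp [322.53   254.3684] {'blue': array([322.2, 320.8]), 'yellow': array([321.4, 396.1]), 'green': array([322.4, 232.9])}
```

View pics/side5.png

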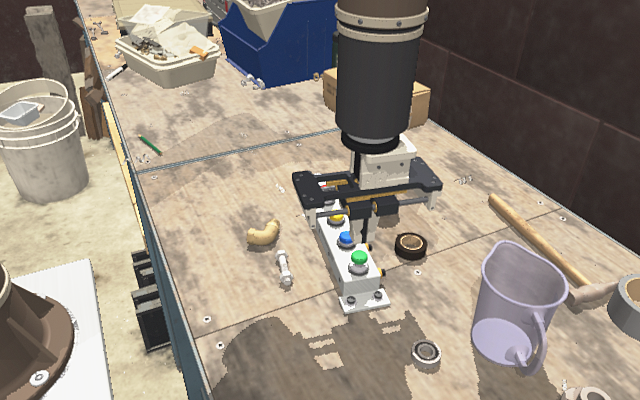

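View pics/wrist5.png

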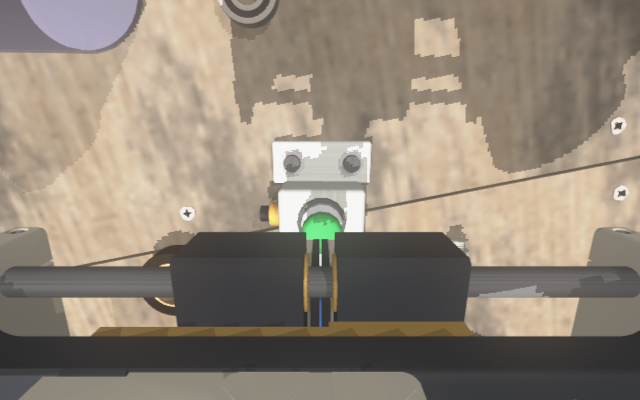

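The tip at (364,240) is over green at (359,257), as predicted. Next is the green press.

>>> jog_arm([
  {"x": -0.1, "y": 0, "z": 1, "roll": 0},
  {"x": 0, "y": 0, "z": 1, "roll": 0},
  {"x": 0, "y": 0, "z": 0.5, "roll": 0},
  {"x": 0, "y": 0, "z": 0.3, "roll": 0},
  {"x": 0, "y": 0, "z": 0.2, "roll": 0},
  {"x": 0, "y": 0, "z": 0.2, "roll": 0},
  {"x": 0, "y": 0, "z": 0.2, "roll": 0},
  {"x": 0, "y": 0, "z": 0.2, "roll": 0},
  {"x": 0, "y": 0, "z": 0.2, "roll": 0},
  {"x": 0, "y": 0, "z": 0.1, "roll": 0},
])

```text
clock: 12.05
tool_pos: [0.5279, -0.0948, 0.0577]
orientation: [180.0, 0.0, -101.5]
force: [-3.4, 2.7, 5.3]
opening: 0.0004
```

>>> jog_arm([
  {"x": 0, "y": 0, "z": 0.05, "roll": 0},
  {"x": 0, "y": 0, "z": 0.05, "roll": 0},
])

```text
clock: 12.25
tool_pos: [0.528, -0.0948, 0.0572]
orientation: [-180.0, -0.0, -101.5]
force: [-5.6, 3.3, 12.3]
opening: 0.0006
```

Green is at its stop: 12.3 N at 57.2 mm, well above the 6 N spring. I hold one row, then release it straight up.

>>> jog_arm([
  {"x": 0, "y": 0, "z": 0, "roll": 0},
  {"x": 0, "y": 0, "z": -0.3, "roll": 0},
  {"x": 0, "y": 0, "z": -1, "roll": 0},
  {"x": 0, "y": 0, "z": -2, "roll": 0},
  {"x": 0, "y": 0, "z": -3, "roll": 0},
  {"x": 0, "y": 0, "z": -3, "roll": 0},
  {"x": 0, "y": 0, "z": -3, "roll": 0},
  {"x": 0, "y": 0, "z": -2, "roll": 0},
  {"x": 0, "y": 0, "z": -0.5, "roll": 0},
  {"x": 0, "y": 0, "z": 0, "roll": 0},
])

```text
clock: 13.25
tool_pos: [0.5286, -0.0948, 0.2057]
orientation: [-179.9, 0.0, -101.5]
force: [0.6, -0.5, -0.8]
opening: 0.0004
```

```bash
python3 look.py 6 side wrist
```

```text
13.25 [ 0.5286 -0.0948  0.2057] [-179.8712    0.0487 -101.5234] [ 0.6194 -0.4875 -0.764 ]
blue tool dx,dy cm -6.1425533903297 0.0780609156911732
yellow tool dx,dy cm -12.357700891179805 0.028648946729183177
green tool dx,dy cm 0.0822026061304083 0.07448536902814104
side tcp [366.3993 176.8178] {'blue': array([346.9, 231.7]), 'yellow': array([336.3, 209.8]), 'green': array([359.3, 256.8])}
wrist tcp [320.9384 256.8153] {'blue': array([321.2, 254.2]), 'yellow': array([320.6, 309.9]), 'green': array([321.3, 192.4])}
```

View pics/side6z.png

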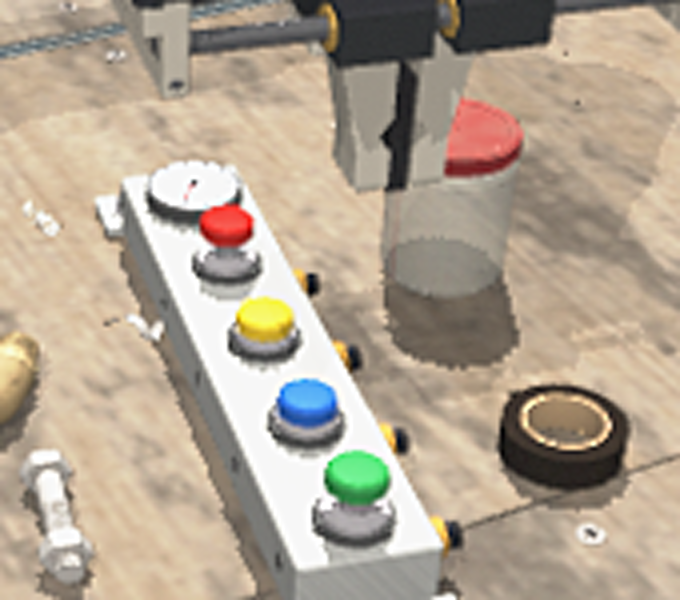

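View pics/wrist6.png

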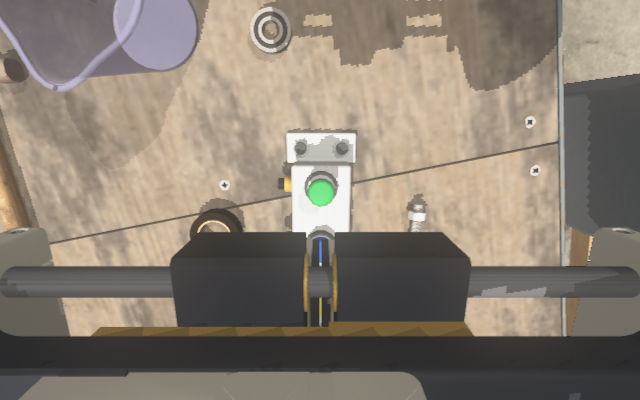

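Yellow (265,318) and blue (307,402) sit on their collars. Green (357,477) and red (227,226) stand up, and the loose parts look unmoved. A numeric check against the first picture will confirm how far in they are.

Run:
```python
from h import *
hue={'green':(45,80),'blue':(100,125),'yellow':(22,35),'red':(0,6)}
base={'blue':(.5401,-.0345),'yellow':(.553,.0263),'green':(.5277,-.0955),'red':(.5655,.0872)}
s,K,C=snap('side','side7')
A=cv2.imread('pics/side1.png');B=cv2.imread('pics/side7.png')
for n,(x,y) in base.items():
    px=proj(K,C,(x,y,.061));px2=proj(K,C,(x,y,.050));r=[]
    for I in (A,B):
        h=cv2.cvtColor(I,cv2.COLOR_BGR2HSV);m=((h[...,0]>=hue[n][0])&(h[...,0]<=hue[n][1])&(h[...,1]>140)&(h[...,2]>90))
        v,u=np.nonzero(m);k=np.hypot(u-px[0],v-px[1])<14;r.append(v[k].mean())
    print(n,'down mm',(r[1]-r[0])/(px2[1]-px[1])*11)
d=cv2.absdiff(A,B).max(2)
for n,(u,v) in {'elbow':(265,234),'bolt':(284,268),'tape':(411,245),'jar base':(382,200)}.items(): print(n,d[v-12:v+12,u-15:u+15].mean())
print(ctrl.get_obs()['clock'],ctrl.get_obs()['force'])
```

```text
blue down mm 11.075589015120787
yellow down mm 11.002886663991955
green down mm 0.244523877313505
red down mm 0.0
elbow 6.147222222222222
bolt 6.565277777777778
tape 4.4125
jar base 8.652777777777779
13.4 [ 0.00580773 -0.16494952 -0.90004139]
```

```bash
python3 -c "
from plant import ctrl
print(ctrl.close_job())"
```

```text
the job is handed in; nothing more can be done
None
```

I pushed blue fully in, then yellow, then pressed green to its end stop and let it spring back. The job is handed in at about 13.4 s on the robot's clock, with the arm clear and about 15 cm above the caps.

- **End stops:** at the last step the force rose to 12.3 N (blue), 10.2 N (yellow) and 12.3 N (green), all with the tip at z ≈ 57 mm, where a fully pressed cap should be.
- **Travel seen by the side camera, compared with the start:** blue went down 11.1 mm, yellow 11.0 mm and red 0.0 mm. Green is back up to within 0.2 mm.
- **Loose parts:** the elbow, bolt, tape and jar stand where they stood in the side view. The small brightness differences around them are probably shadow and noise; I did not measure their positions separately.
- **Measurements:** no check failed. The 11 mm of travel for blue and yellow is at the top of what is possible (they start 0 to 2 mm in, so 9–11 mm was expected), and the method is only good to about 1 mm. I relied on the end-stop force to tell that they were fully in.
- **Refused call:** one move call was refused for its format before anything moved, and I resent it with all fields filled in.

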